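# Switch off the vial digestion block from this side of its safety screen

## Robot

A 6-joint arm with a two-finger parallel gripper is mounted at the origin on a cart in front of the work surface, level with it; the furniture and walls round the work are solid. World frame = base frame: x ahead of the robot, y to its left, z up, the work surface at z = 0. Lengths are in m, angles in rad, forces in N, time in s.
With the tool pointing down it reaches from about 0.3 to 0.875 m from the base axis. Payload 4.2 kg.
Tool frame: the origin (TCP) lies on the centre line of the jaws, within the pads' length; the fingertips stand 17 mm ahead of it and the grasp point (between the pads) lies 2 mm behind it; z points along the fingers, y is the line along which they close (so a half turn about z gives the same grasp; the last joint's range is limited). The gripper opens to 85 mm and grips with 20 to 120 N. Pads are 22 mm wide; open, the fingers measure 114 mm over their backs; the gripper's body (76 mm by 85 mm) begins 54 mm behind the grasp point. The pads swing forward as they close: fully open they stand 13 mm farther back than shut.
Start: joints at [1.213, 0.32, 1.565, -0, 1.257, -0.02], TCP at [0.191, 0.543, 0.248] pointing down, gripper open.
Joint ranges: [-3.11, 3.11], [-0.84, 2.01], [0.21, 2.61], [-1.34, 4.49], [0.05, 2.63], [-2.56, 2.56]. Speed limits (rad/s): [2.57, 2.57, 3.14, 3.14, 3.14, 3.14].

## Interface

Orientations are given as a unit quaternion [w, x, y, z].
In Python, from bench import env, read_camera, calibration, spot_in gives the robot as it stands.
- The arm moves only by the shell command python3 -m jog 'ROWS' [OPENING]. ROWS is JSON, one flat list of numbers, 4 for each row, row after row: the shift along the world's x, y, z in m, then the turn about the world's z in degrees. A call has 1 to 20 rows; each row is the pose to reach, as a shift and turn from the pose commanded when the call began; what a row does not reach only later rows make up. A row lasts 1/12 s, in which the tool goes at most 41.7 mm and 7.16 degrees, less where a joint would pass 70% of its speed; a pose out of reach is approached as far as the arm can. A call with a gripper value outside its range is refused whole. OPENING is the closure, from 0 (fully open) to 1 (shut), set as the call begins (- or left out, the last holds). The fingers move at their own pace and stop on an object; the grip force is fixed at half the most. Time passes only in rows, so rows that repeat a pose let the fingers close. It gives the time, the measured TCP pose, the force, the opening and the grip force at its end, in the units of the state.
- env.observe(): the state, without advancing time (a new reading comes with each control period).
- read_camera(name): name is "side" or "top" or "wrist"; returns the picture (480x640x3 uint8, blue, green, red); there is no depth.
- calibration(name): a dict with "fovy" (degrees; the focal length in pixels is half the picture's height over the tangent of half this angle, whatever the lens; pixels are square), "cx", "cy" (the principal point, pixels), "extrinsics" (4x4, takes a point from world to camera coordinates). Camera axes: x right, y down, z forward; pixel columns grow to the right and rows downward; lengths in m; the calibration is good to about 2 mm. A picture is of the moment at which its call begins: read the wrist's pose just before it. calibration takes no time and is no camera call; for the wrist camera it gives the pose at the moment of the call.
- env.hand_in(): hands the job in; it is judged then, once.
Trained networks look in the newest picture that a camera, given by its name, has taken for a name from the list of things; names that differ only in an ending like _2 or _b are one class to them, and where a whole thing is asked for, a point or a joint stands for the part that bears it (a point fixed in the world has none). Each returns a list of dicts, best first, with "conf" (0 to 1); they miss things now and then, are a little off and sometimes report something else, mostly with a low value. They report only what shows in the picture. A call takes as long as a camera call. They do not tell look-alikes from the thing itself.
- spot_in(camera, query): "centre" ([x, y, z] in m, in world coordinates, good to about 4 mm: the middle of the surface that is visible of it).
The state is a dict: "time": time; "q": joint angles; "dq": joint speeds; "tau": joint torques, N m; "eef_pos": TCP position; "tool_rot": TCP orientation; "force": force on the tool from outside, world axes, zero at the start; "torque": the same for the moment, N m; "grip_width": finger opening in m; "finger_force": force on a finger pad.
Only numpy, scipy, OpenCV 4.12 (cv2) and the standard library are available. Lean on these libraries where they do the work, as an engineer would, in place of code of your own. Each camera call takes 0.05 s, during which the arm holds its last target. There are 200 camera calls.

## Task

The digestion is finished, but the vials in the block heater are still hot, so nobody puts a hand past the clear safety screen. Take the bent rod from its rest, reach over the screen with it and gently slide the heater's switch paddle to the left, over its click and fully home to off, without leaning on the screen or forcing the switch. Then lay the rod back in the notches of its rest, bend hanging down as it was, and leave the other things on the bench where they stand.

Things in the scene. Friction and masses are not known exactly. Their poses are not given: they have to be found in the camera images.
- heater: Fixed block heater: white housing 200 (x) by 220 mm (y), capped vials in its rear part, tops at 141 mm height. Origin: centre of its underside, on the bench; x points away from the robot, y to the left (yaw within 0.12). Along its front runs a flat ledge, x -100 to -35 mm, top at z = 70 mm, that carries only the slide switch; behind it the housing steps up to 99 mm.
- switch (a joint): Travel of the slide switch along heater +y (left), m: 0 on, 0.040 off (home, hard stop). Starts at 0 to 0.010. It slides stiffly (about 2.5 N); some 5 mm before home it meets its click and needs about 7 N; past 0.038 it snaps to the stop and stays there. More than 12 N from the rod on the switch or elsewhere on the heater is forcing it.
- switch_paddle (a point): Centre of the switch paddle, the part to push: black ribbed block 26 mm (heater x) by 9 mm (heater y) by 30 mm high, from 12 to 42 mm above the ledge, on a 6 mm stem. It stands at heater x = -70 mm, z = 97 mm and moves along heater y from -20 mm (on) to +20 mm (off).
- screen: Fixed clear upright screen parallel to the heater's front: 5 mm pane 344 mm wide, aluminium top rail 11 mm thick, top at 167 mm height, 72 to 80 mm in front of the switch. Origin: middle of the pane's foot, on the bench; x points through the pane away from the robot, y left. The hand stays on the robot's side, x < 0, at any height. Two flat feet reach 60 mm to the robot. Over 8 N is leaning on it.
- rest: Fixed rest for the rod: dark base plate 130 (x) by 90 mm, two aluminium uprights 8 mm thick, 40 mm wide, at x = -43 and +43 mm. Each has a notch 20 mm wide, flared at the top; notch floors at z = 150 mm, tops at 179 mm. Origin: centre of the base's underside, on the bench; x is where the rod points when it lies there. The handle lies in both notches, centre over the origin at z = 160 mm.
- rod_grip (a point): Centre of the loose bent rod's handle (rod 0.15 to 0.25 kg); x along the handle to the bend, z up. Black handle 116 mm long, flat sides, 16 mm wide (y), 20 mm high, 22 mm butt at the rear. Its 5 mm steel rod turns straight down 150 mm ahead of this point; the leg ends 115 mm below it. Bent by hand: the leg stands up to 21 mm left or right of the handle's line, different each time, not measured.
There are look-alikes about, which are no part of the job. There is more than one size of the part that bears rod_grip; the job needs the larger.

How it is judged:
By the outcome, as a careful person would: the job done as asked, in the order asked, and still so for the second after the job is handed in, with the robot touching nothing.
It also fails if it takes over 58 s, if anything falls off the work surface, if the arm or the gripper's body presses on something with over 40 N, if the wrist force passes 120 N, or if a joint passes its speed limit or range.

## Working session

There is one attempt and no reset: what is moved stays moved. The work goes in short steps, Python scripts to look and compute and a shell command to move; the robot and the scene stay as the last step left them, time stands still between calls to the robot, and variables do not carry over. Pictures are saved under pics/ and viewed, at most 11 in all, crops included, and the job is handed in when it is done.

```bash
ls; mkdir -p pics; cat > h.py <<'E'
import numpy as np, cv2
from bench import env, read_camera, calibration, spot_in
def K(n):
    c=calibration(n); f=240/np.tan(np.radians(c["fovy"])/2); return f,c["cx"],c["cy"],np.array(c["extrinsics"])
def proj(n,p):
    f,cx,cy,E=K(n); q=E@np.append(p,1); return np.array([cx+f*q[0]/q[2],cy+f*q[1]/q[2]])
def ray(n,u,v,z):
    f,cx,cy,E=K(n); R=E[:3,:3];o=-R.T@E[:3,3]; d=R.T@np.array([(u-cx)/f,(v-cy)/f,1]); return o+d*(z-o[2])/d[2]
E
python3 - <<'E'
from h import *
np.set_printoptions(precision=3,suppress=True)
for n in ["top","side"]:
    cv2.imwrite(f"pics/{n}0.png",read_camera(n)); f,cx,cy,E=K(n); print(n,f,-E[:3,:3].T@E[:3,3],E[2,:3])
    for q in ["heater","switch_paddle","screen","rest","rod_grip"]:
        for d in spot_in(n,q): print(q,np.round(d["centre"],3),round(d["conf"],2),proj(n,d["centre"]).round())
s=env.observe();print(s["time"],s["eef_pos"],s["tool_rot"],s["force"])
E
```

```text
pics
top 490.6856569749859 [ 0.461 -0.011  1.091] [ 0.137  0.015 -0.99 ]
heater [ 0.716 -0.261  0.099] 0.95 [443. 180.]
screen [ 0.573 -0.273  0.057] 0.9 [447. 251.]
rest [0.477 0.221 0.006] 0.67 [218. 298.]
rod_grip [0.487 0.226 0.168] 0.92 [197. 292.]
rod_grip [0.547 0.075 0.011] 0.58 [284. 266.]
side 437.71452724114425 [ 0.258 -0.596  0.652] [ 0.411  0.674 -0.614]
heater [ 0.714 -0.304  0.1  ] 0.75 [459. 318.]
switch_paddle [ 0.651 -0.284  0.103] 0.56 [423. 325.]
screen [ 0.575 -0.324  0.088] 0.92 [401. 369.]
rest [0.472 0.22  0.006] 0.87 [213. 243.]
rod_grip [0.489 0.227 0.164] 0.9 [208. 182.]
rod_grip [0.542 0.078 0.008] 0.88 [266. 266.]
0.6 [0.191 0.543 0.248] [0.    0.168 0.986 0.   ] [ 0.827 -0.046  0.058]
```

View pics/top0.png

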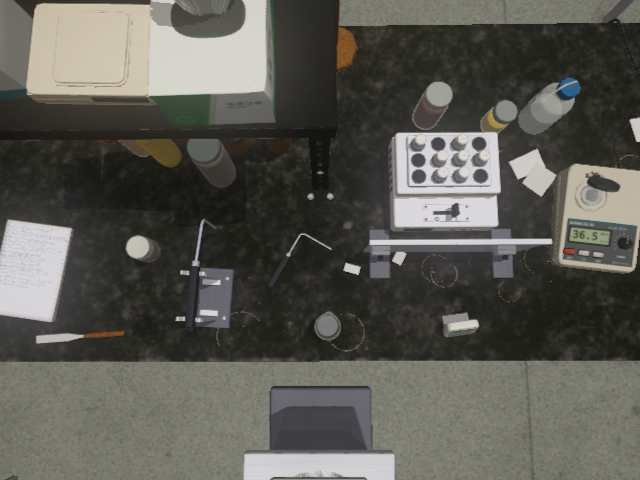

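View pics/side0.png

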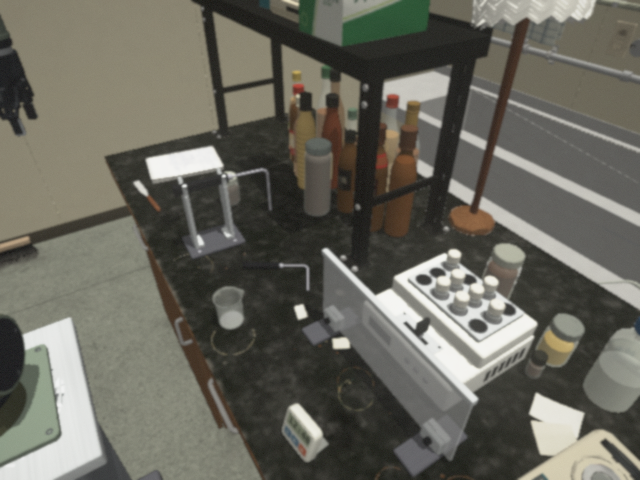

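The top view shows the heater at (445,180), with its switch knob at (455,211), and the screen rail along (370–550,241). There are two bent rods. One lies in the rest at (197,290) and the other lies flat on the bench at (290,260). The job's rod is the one in the rest: its handle is in the notches, its bend hangs down, and it is the larger. I'll confirm this in one crop.

```bash
python3 - <<'E'
from h import *
im=cv2.imread("pics/top0.png")
a=cv2.resize(im[205:345,160:340],None,fx=4.4,fy=4.2,interpolation=cv2.INTER_CUBIC)[:,:800]
cv2.imwrite("pics/c1.png",a)
b=cv2.resize(im[120:285,365:560],None,fx=4,fy=3.6,interpolation=cv2.INTER_CUBIC)
cv2.imwrite("pics/c2.png",b)
E
```

```text
(no output)
```

View pics/c1.png

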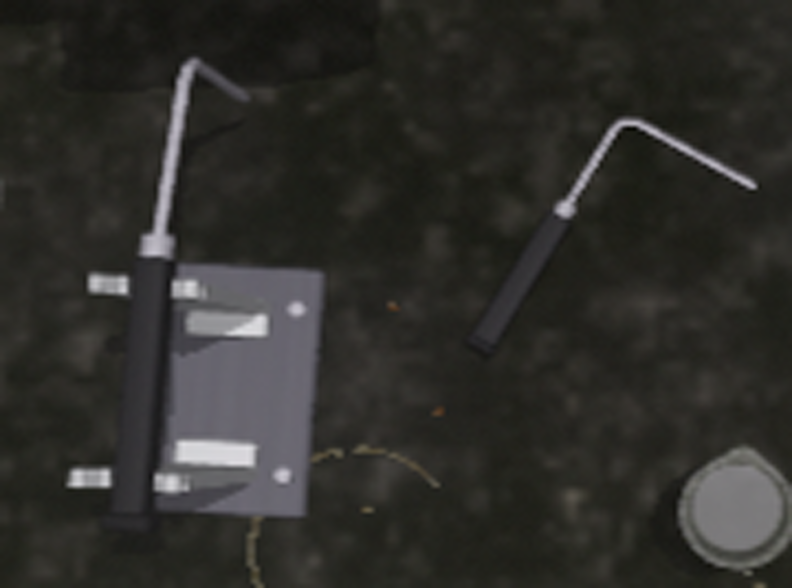

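View pics/c2.png

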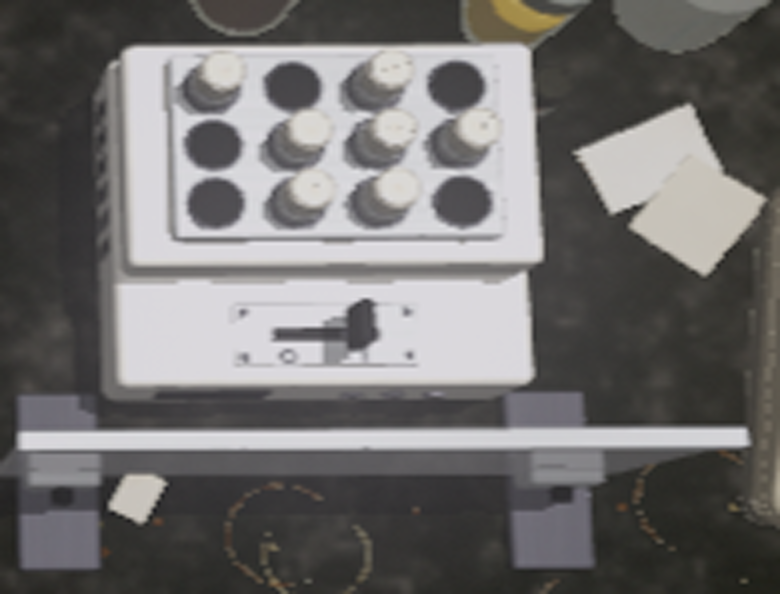

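Crop c1 confirms it. The rod in the rest, with its handle from (130,522) to (157,240), is clearly larger than the loose one with its handle from (480,345) to (565,210). Its bend hangs down, with the elbow at (190,62) and the tip at (246,97). Crop c2 shows the paddle top at about (363,325) and the rail from (20,438) to (748,437).

```bash
cat > m.py <<'E'
from h import *
np.set_printoptions(precision=4,suppress=True)
c1=lambda x,y,z: ray("top",160+(x+.5)/4.4-.5,205+(y+.5)/4.2-.5,z)
c2=lambda x,y,z: ray("top",365+(x+.5)/4-.5,120+(y+.5)/3.6-.5,z)
def yaw(a,b): d=b-a; return np.arctan2(d[1],d[0])
b,fr,el,tip=c1(132,514,.171),c1(154,257,.17),c1(191,62,.162),c1(246,98,.045)
y=yaw(b,fr);print("butt",b,"front",fr,"elbow",el,"tip",tip,"yaw",y, np.linalg.norm(fr-b))
# uprights tops z .179: outer left/right ends
ur=[c1(88,284,.179),c1(205,291,.179),c1(68,478,.179),c1(190,484,.179)]
print("uprights",ur, "origin",np.mean(ur,0),"yaw",yaw((ur[2]+ur[3])/2,(ur[0]+ur[1])/2))
# base plate corners z~.006
print("base", c1(322,272,.006),c1(306,515,.006), yaw(c1(306,515,.006),c1(322,272,.006)))
L,R=c2(20,438,.167),c2(748,437,.167);print("rail",L,R,(L+R)/2,yaw(R,L)-np.pi/2)
a,bb=c2(122,387,.07),c2(530,382,.07)
print("ledge front",a,bb,yaw(bb,a)-np.pi/2)
a,bb=c2(128,265,.099),c2(541,262,.099)
print("step",a,bb,yaw(bb,a)-np.pi/2)
a,bb=c2(122,47,.099),c2(530,45,.099)
print("back",a,bb,yaw(bb,a)-np.pi/2)
print("paddle top near/far",c2(363,347,.112),c2(365,300,.112))
E
python3 m.py
```

```text
butt [0.4218 0.2363 0.171 ] front [0.5355 0.2307 0.17  ] elbow [0.6258 0.2193 0.162 ] tip [0.6275 0.2205 0.045 ] yaw -0.04884934301103155 0.11383359320870128
uprights [array([0.5229, 0.2561, 0.179 ]), array([0.5196, 0.2062, 0.179 ]), array([0.4378, 0.2616, 0.179 ]), array([0.435 , 0.2102, 0.179 ])] origin [0.4788 0.2335 0.179 ] yaw -0.05549877936897529
base [0.5404 0.1884 0.006 ] [0.414  0.1938 0.006 ] -0.04300150756238176
rail [ 0.5809 -0.1003  0.167 ] [ 0.5797 -0.443   0.167 ] [ 0.5803 -0.2716  0.167 ] -0.0034974832527658872
ledge front [ 0.6232 -0.1638  0.07  ] [ 0.625  -0.3772  0.07  ] 0.008322469407446631
step [ 0.6893 -0.1643  0.099 ] [ 0.6897 -0.3761  0.099 ] 0.0016791436531584658
back [ 0.8192 -0.1645  0.099 ] [ 0.8186 -0.3774  0.099 ] -0.0029275107710486914
paddle top near/far [ 0.6386 -0.2794  0.112 ] [ 0.6654 -0.2815  0.112 ]
```

```bash
python3 -m jog '[0.15,-0.155,0.04,8, 0.3015,-0.31,0.04,16.6, 0.3015,-0.31,0.04,16.6, 0.3015,-0.31,0.04,16.6, 0.3015,-0.31,0.04,16.6, 0.3015,-0.31,0.04,16.6, 0.3015,-0.31,0.04,16.6, 0.3015,-0.31,0.04,16.6, 0.3015,-0.31,0.04,16.6, 0.3015,-0.31,0.04,16.6, 0.3015,-0.31,0.04,16.6, 0.3015,-0.31,0.04,16.6, 0.3015,-0.31,0.04,16.6, 0.3015,-0.31,0.04,16.6, 0.3015,-0.31,0.04,16.6, 0.3015,-0.31,0.04,16.6]' 0
python3 - <<'E'
from h import *
np.set_printoptions(precision=4,suppress=True)
f,cx,cy,E=K("wrist");print(f,-E[:3,:3].T@E[:3,3],E[:3,:3])
cv2.imwrite("pics/w1.png",read_camera("wrist"))
for q in ["rod_grip","rest"]:
    for d in spot_in("wrist",q): print(q,d)
E
```

```text
time: 1.93
eef_pos: [0.4912, 0.2335, 0.2883]
tool_rot: [-0.0, 0.023, 1.0, 0.0]
force: [0.2, -0.5, -1.0]
grip_width: 0.0852
finger_force: 0.0
386.8069629311186 [0.4217 0.2351 0.4137] [[ 0.0463  0.9989  0.0004]
 [ 0.9605 -0.0446  0.2747]
 [ 0.2744 -0.0124 -0.9615]]
rod_grip {'centre': [0.5447, 0.0849, 0.0131], 'conf': 0.93}
rest {'centre': [0.4879, 0.2239, 0.0046], 'conf': 0.95}
```

View pics/w1.png

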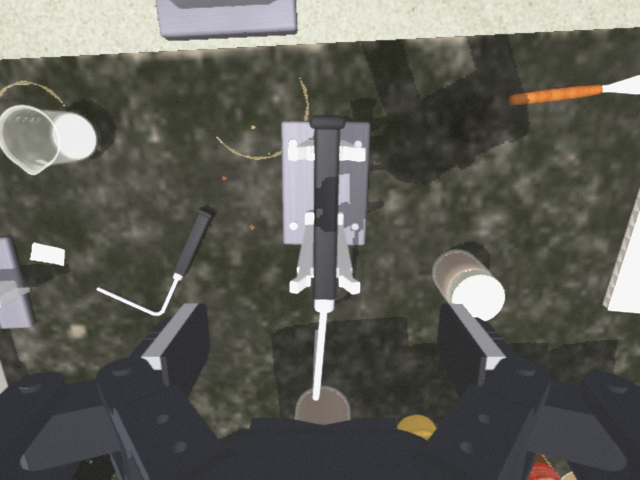

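The wrist view shows the handle from the butt at (328,122) to its front end at (325,300), centred between the open fingers. The elbow is at about (317,397).

```bash
python3 - <<'E'
from h import *
np.set_printoptions(precision=4,suppress=True)
b,f,e=ray("wrist",328,128,.17),ray("wrist",325,298,.17),ray("wrist",317,396,.163)
print(b,f,e,np.arctan2(*(f-b)[1::-1]))
y=np.arctan2(*(f-b)[1::-1]);d=np.array([np.cos(y),np.sin(y)]);print((e-f)[:2]@d, d[0]*(e-f)[1]-d[1]*(e-f)[0])
s=env.observe();print(s["eef_pos"],s["tool_rot"])
E
```

```text
[0.4211 0.2381 0.17  ] [0.5327 0.2312 0.17  ] [0.6166 0.2213 0.163 ] -0.06149434459475716
0.08437788770494682 -0.004688984926363574
[0.4915 0.2332 0.2884] [-0.      0.0233  0.9997  0.0001]
```

```bash
python3 -m jog '[0,0,-0.04,-0.3, 0,0,-0.08,-0.3, 0,0,-0.11,-0.3, 0,0,-0.13,-0.3, 0,0,-0.13,-0.3, 0,0,-0.13,-0.3]' 0
python3 -m jog '[0,0,0,0, 0,0,0,0, 0,0,0,0, 0,0,0,0, 0,0,0,0, 0,0,0,0, 0,0,0,0, 0,0,0,0, 0,0,0,0, 0,0,0,0, 0,0,0,0, 0,0,0,0]' 1
```

```text
time: 2.58
eef_pos: [0.4917, 0.2327, 0.158]
tool_rot: [-0.001, 0.026, 1.0, -0.0]
force: [0.5, -0.0, 0.7]
grip_width: 0.0856
finger_force: 0.0
time: 3.58
eef_pos: [0.4924, 0.2328, 0.1592]
tool_rot: [0.001, 0.027, 1.0, 0.001]
force: [-0.1, 0.4, 6.4]
grip_width: 0.015
finger_force: 59.1
```

```bash
python3 -m jog '[0,0,0.01,0, 0,0,0.03,0, 0,0,0.06,0, 0,0,0.09,0, 0,0,0.125,0, 0,0,0.165,0, 0,0,0.165,0]'
python3 -m jog '[-0.01,-0.03,0,1, -0.02,-0.07,0,2, -0.03,-0.11,0,3, -0.03,-0.15,0,3, -0.03,-0.19,0,3, -0.03,-0.23,0,3, -0.03,-0.27,0,3, -0.03,-0.31,0,3, -0.03,-0.35,0,3, -0.03,-0.39,0,3, -0.02,-0.43,0,3, -0.01,-0.465,0,3, 0,-0.5,0,3, 0.015,-0.525,0,3, 0.0245,-0.535,0,3, 0.0245,-0.535,0,3, 0.0245,-0.535,0,3, 0.0245,-0.535,0,3]'
python3 - <<'E'
from h import *
np.set_printoptions(precision=4,suppress=True)
for n in ["top","side"]:
    cv2.imwrite(f"pics/{n}1.png",read_camera(n))
s=env.observe();p=np.array(s["eef_pos"]);print(s["time"],p,s["tool_rot"],s["force"],s["torque"])
for dz in (0,-.115):
  for n in ["top","side"]: print(n,dz,proj(n,p+[.135,-.007,.002+dz]))
a=cv2.imread("pics/top1.png")[110:310,380:540];b=cv2.imread("pics/side1.png")[210:410,330:490]
cv2.imwrite("pics/c3.png",cv2.resize(np.hstack([a,b]),None,fx=2.5,fy=2.5,interpolation=cv2.INTER_CUBIC))
E
```

```text
time: 4.17
eef_pos: [0.4946, 0.2334, 0.3315]
tool_rot: [0.007, 0.027, 1.0, 0.003]
force: [2.0, 0.2, -0.9]
grip_width: 0.0154
finger_force: 59.6
time: 5.67
eef_pos: [0.5158, -0.3017, 0.3228]
tool_rot: [-0.001, 0.0, 1.0, 0.001]
force: [0.1, -0.7, -2.2]
grip_width: 0.0155
finger_force: 59.6
5.7667 [ 0.516  -0.3014  0.3235] [-0.0003 -0.      1.      0.0002] [ 1.2189 -0.1304 -1.8506] [ 0.0288 -0.025  -0.0155]
top 0 [509.3593 184.0771]
side 0 [461.1205 220.6551]
top -0.115 [485.5732 199.5055]
side -0.115 [445.0043 285.8453]
```

View pics/c3.png

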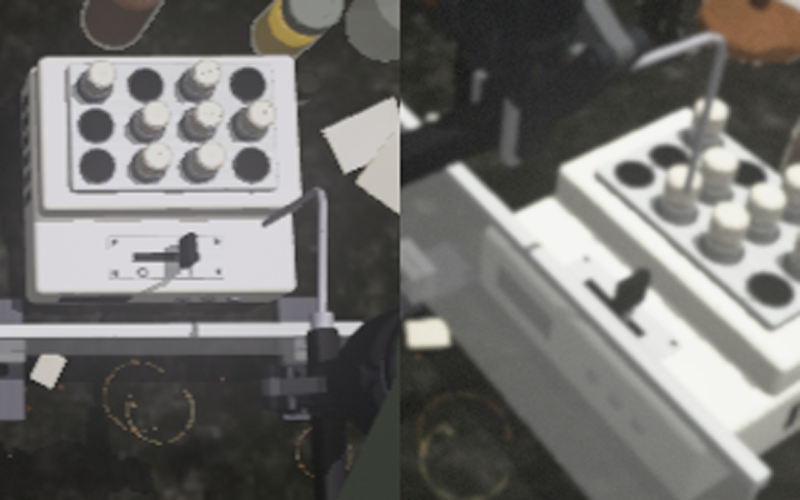

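The crop of both cameras shows the leg tip at top (485.6,199.6), just as predicted. It hangs to the right of the paddle, at the switch's depth, so I'll lower it there.

```bash
python3 -m jog '[0,0,-0.02,0, 0,0,-0.05,0, 0,0,-0.08,0, 0,0,-0.1,0, 0,0,-0.112,0, 0,0,-0.121,0, 0,0,-0.121,0, 0,0,-0.121,0]'
python3 - <<'E'
from h import *
np.set_printoptions(precision=4,suppress=True)
for n in ["top","side"]:
    cv2.imwrite(f"pics/{n}2.png",read_camera(n))
s=env.observe();p=np.array(s["eef_pos"]);print(s["time"],p,s["force"],s["torque"])
for n in ["top","side"]: print(n,proj(n,p+[.135,-.007,-.113]))
a=cv2.imread("pics/top2.png")[170:270,420:520];b=cv2.imread("pics/side2.png")[260:360,380:480]
cv2.imwrite("pics/c4.png",cv2.resize(np.hstack([a,b]),None,fx=4,fy=4,interpolation=cv2.INTER_CUBIC))
E
```

```text
time: 6.43
eef_pos: [0.5167, -0.3021, 0.203]
tool_rot: [0.0, 0.0, 1.0, -0.0]
force: [-0.6, 1.2, -1.4]
grip_width: 0.015
finger_force: 59.6
6.5333 [ 0.5172 -0.3027  0.2039] [-0.7261  0.0563 -1.2151] [-0.068   0.0521 -0.0077]
top [467.0936 211.286 ]
side [432.8137 339.9242]
```

View pics/c4.png

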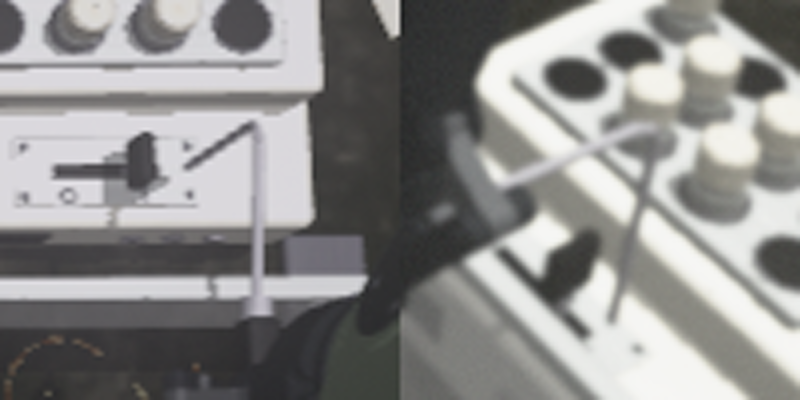

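Crop c4 shows the leg tip at (186,166), right of the paddle at (145,165) and clear of it. I'll push left slowly now.

```bash
python3 -m jog '[0,0.005,0,0, 0,0.01,0,0, 0,0.014,0,0, 0,0.017,0,0, 0,0.0185,0,0, 0,0.02,0,0, 0,0.0215,0,0, 0,0.023,0,0, 0,0.0245,0,0]'; python3 -m jog '[0,0.0015,0,0, 0,0.003,0,0, 0,0.0045,0,0, 0,0.006,0,0]';python3 -m jog '[0,0.0015,0,0, 0,0.003,0,0, 0,0.0045,0,0, 0,0.006,0,0]'
```

```text
time: 7.28
eef_pos: [0.5166, -0.2786, 0.2025]
tool_rot: [0.0, 0.001, 1.0, -0.001]
force: [-0.8, -2.8, -1.4]
grip_width: 0.0151
finger_force: 59.7
time: 7.62
eef_pos: [0.5166, -0.272, 0.2024]
tool_rot: [0.0, 0.001, 1.0, -0.0]
force: [-0.6, -3.1, -2.0]
grip_width: 0.0151
finger_force: 59.8
time: 7.95
eef_pos: [0.5166, -0.2658, 0.2023]
tool_rot: [-0.0, 0.0, 1.0, 0.0]
force: [-0.4, -2.8, -1.1]
grip_width: 0.015
finger_force: 59.8
```

```bash
python3 -m jog '[0,0.001,0,0, 0,0.002,0,0, 0,0.003,0,0]'; python3 -m jog '[0,0.001,0,0, 0,0.002,0,0, 0,0.003,0,0]'
```

```text
time: 8.2
eef_pos: [0.5166, -0.2629, 0.2024]
tool_rot: [0.0, 0.0, 1.0, 0.0]
force: [-0.6, -2.3, -0.6]
grip_width: 0.015
finger_force: 59.8
time: 8.45
eef_pos: [0.5166, -0.2599, 0.2023]
tool_rot: [0.0, 0.0, 1.0, 0.0]
force: [-0.5, -2.7, -1.1]
grip_width: 0.0149
finger_force: 59.8
```

```bash
python3 -m jog '[0,0.001,0,0, 0,0.002,0,0, 0,0.003,0,0]'; python3 -m jog '[0,0.001,0,0, 0,0.002,0,0]';python3 -m jog '[0,0.0005,0,0, 0,0.001,0,0]'; python3 -m jog '[0,0.0005,0,0, 0,0.001,0,0]'
```

```text
time: 8.7
eef_pos: [0.5165, -0.2569, 0.2023]
tool_rot: [-0.0, 0.0, 1.0, 0.0]
force: [-0.3, -2.4, -1.0]
grip_width: 0.0151
finger_force: 59.8
time: 8.87
eef_pos: [0.5166, -0.2549, 0.2024]
tool_rot: [0.0, 0.0, 1.0, -0.0]
force: [-0.4, -2.8, -1.1]
grip_width: 0.0151
finger_force: 59.9
time: 9.03
eef_pos: [0.5166, -0.2542, 0.2024]
tool_rot: [0.0, 0.001, 1.0, -0.0]
force: [-0.1, -2.7, -1.4]
grip_width: 0.0153
finger_force: 60.0
time: 9.2
eef_pos: [0.5166, -0.2534, 0.2024]
tool_rot: [0.0, 0.001, 1.0, -0.0]
force: [-0.9, -4.0, -1.2]
grip_width: 0.015
finger_force: 60.2
```

Force is rising, so the click is starting.

```bash
python3 -m jog '[0,0.0005,0,0, 0,0.001,0,0]';python3 -m jog '[0,0.0005,0,0, 0,0.001,0,0]'; python3 -m jog '[0,0.0005,0,0, 0,0.001,0,0]'
```

```text
time: 9.37
eef_pos: [0.5166, -0.2524, 0.2024]
tool_rot: [0.0, 0.001, 1.0, -0.0]
force: [-1.2, -6.1, 0.1]
grip_width: 0.015
finger_force: 60.6
time: 9.53
eef_pos: [0.5167, -0.2516, 0.2025]
tool_rot: [0.0, 0.001, 1.0, -0.001]
force: [0.6, -6.0, -1.3]
grip_width: 0.015
finger_force: 60.9
time: 9.7
eef_pos: [0.5168, -0.2508, 0.2025]
tool_rot: [0.0, 0.001, 1.0, -0.001]
force: [-1.3, -6.1, -1.9]
grip_width: 0.0148
finger_force: 61.5
```

```bash
python3 -m jog '[0,0.0005,0,0, 0,0.001,0,0]';python3 -m jog '[0,0.0005,0,0, 0,0.001,0,0]'; python3 -m jog '[0,0.0005,0,0, 0,0.001,0,0]'
```

```text
time: 9.87
eef_pos: [0.5168, -0.2499, 0.2025]
tool_rot: [0.0, 0.001, 1.0, -0.001]
force: [0.1, -5.5, -2.7]
grip_width: 0.0151
finger_force: 61.4
time: 10.03
eef_pos: [0.5168, -0.2484, 0.2024]
tool_rot: [0.0, 0.001, 1.0, -0.0]
force: [0.5, -6.3, -2.5]
grip_width: 0.0151
finger_force: 60.9
time: 10.2
eef_pos: [0.5168, -0.2477, 0.2024]
tool_rot: [0.0, 0.001, 1.0, -0.001]
force: [0.5, -5.8, -2.3]
grip_width: 0.015
finger_force: 61.6
```

```bash
python3 -m jog '[0,0.0005,0,0, 0,0.001,0,0]';python3 -m jog '[0,0.0005,0,0, 0,0.001,0,0]'
```

```text
time: 10.37
eef_pos: [0.5169, -0.247, 0.2025]
tool_rot: [0.001, 0.001, 1.0, -0.001]
force: [-1.0, -6.7, -1.7]
grip_width: 0.015
finger_force: 62.5
time: 10.53
eef_pos: [0.517, -0.2463, 0.2025]
tool_rot: [0.001, 0.001, 1.0, -0.001]
force: [-0.4, -8.7, -1.4]
grip_width: 0.0153
finger_force: 63.6
```

```bash
python3 - <<'E'
from h import *
np.set_printoptions(precision=4,suppress=True)
for n in ["top","side"]:
    cv2.imwrite(f"pics/{n}3.png",read_camera(n))
s=env.observe();print(s["force"],s["torque"])
a=cv2.imread("pics/top3.png")[170:270,400:500];b=cv2.imread("pics/side3.png")[260:360,370:470]
cv2.imwrite("pics/c5.png",cv2.resize(np.hstack([a,b]),None,fx=4,fy=4,interpolation=cv2.INTER_CUBIC))
E
```

```text
[-0.1774 -8.2131 -1.9892] [-1.9027 -0.0221 -1.0087]
```

View pics/c5.png

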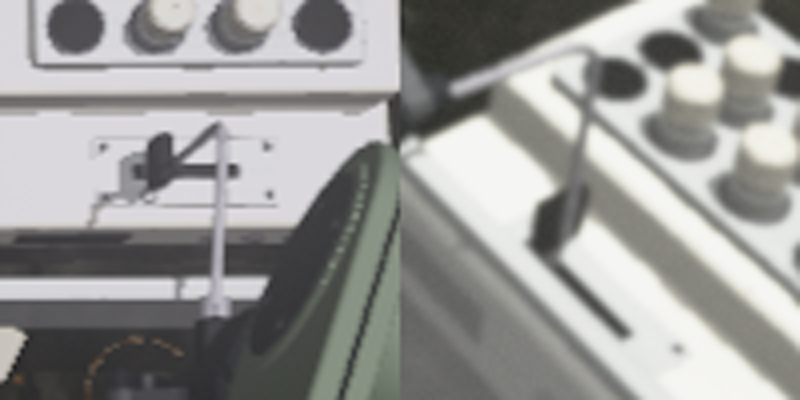

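```bash
python3 - <<'E'
from h import *
np.set_printoptions(precision=4,suppress=True)
r=lambda u0,x,y,z:ray("top",u0+(x+.5)/4-.5,170+(y+.5)/4-.5,z)
print("start",r(420,145,150,.112),"now",r(400,161,150,.112))
print("holes",r(420,22,145,.07),r(420,188,145,.07),r(400,103,147,.07),r(400,268,147,.07))
for t in ("2","3"):
    u0=420 if t=="2" else 400
    im=cv2.cvtColor(cv2.imread(f"pics/top{t}.png"),cv2.COLOR_BGR2GRAY)
    print([im[v,u0+30:u0+45] if t=="3" else im[v,u0+28:u0+43] for v in (204,206,208,210)])
E
```

```text
start [ 0.6569 -0.2811  0.112 ] now [ 0.6571 -0.2489  0.112 ]
holes [ 0.6683 -0.2282  0.07  ] [ 0.6678 -0.3154  0.07  ] [ 0.6673 -0.2286  0.07  ] [ 0.6667 -0.3154  0.07  ]
[array([207, 207, 207, 204, 185, 134,  72,  76,  79,  77, 111, 171, 197,
       197, 202], dtype=uint8), array([217, 217, 204, 153,  71,  71,  72,  76,  79,  77, 145, 200, 217,
       217, 217], dtype=uint8), array([147, 147, 137, 105,  71,  71,  71,  76,  79,  78, 117, 189, 217,
       217, 217], dtype=uint8), array([141, 140, 141, 119,  72,  71,  71,  75,  79,  78, 113, 185, 215,
       217, 217], dtype=uint8)]
[array([196, 196, 196, 197, 197, 198, 194, 174, 124,  72,  77,  79,  77,
       167, 207], dtype=uint8), array([217, 217, 217, 217, 217, 216, 180,  70,  73,  75,  77,  79,  77,
       177, 217], dtype=uint8), array([214, 211, 190, 148, 148, 138, 105,  70,  71,  73,  77,  79,  77,
       147, 157], dtype=uint8), array([147, 148, 146, 144, 142, 133, 103,  70,  69,  72,  76,  76,  71,
        82,  93], dtype=uint8)]
```

Measured from the pictures, the paddle has moved 32 mm and is near home. I'll add one small nudge to see whether the force steps up or drops.

```bash
python3 -m jog '[0,0.0004,0,0, 0,0.0004,0,0]'; python3 -m jog '[0,0,0,0]'
```

```text
time: 10.8
eef_pos: [0.517, -0.246, 0.2026]
tool_rot: [0.001, 0.001, 1.0, -0.002]
force: [0.5, -7.3, -1.4]
grip_width: 0.015
finger_force: 64.0
time: 10.88
eef_pos: [0.517, -0.246, 0.2026]
tool_rot: [0.001, 0.001, 1.0, -0.002]
force: [0.5, -7.0, -2.4]
grip_width: 0.0148
finger_force: 63.9
```

```bash
python3 -m jog '[0,-0.001,0,0, 0,-0.001,0,0]'; python3 -m jog '[0,-0.001,0,0, 0,-0.001,0,0]';python3 -m jog '[0,-0.0007,0,0, 0,-0.0007,0,0]';python3 -m jog '[0,-0.0007,0,0, 0,-0.0007,0,0]'
```

```text
time: 11.05
eef_pos: [0.5169, -0.2469, 0.2025]
tool_rot: [0.001, 0.001, 1.0, -0.001]
force: [-0.1, -7.7, -0.8]
grip_width: 0.0147
finger_force: 62.7
time: 11.22
eef_pos: [0.5169, -0.2476, 0.2024]
tool_rot: [0.0, 0.001, 1.0, -0.001]
force: [-0.1, -7.0, -2.0]
grip_width: 0.0151
finger_force: 61.7
time: 11.38
eef_pos: [0.5168, -0.2481, 0.2024]
tool_rot: [0.0, 0.001, 1.0, -0.001]
force: [-0.0, -6.3, -2.1]
grip_width: 0.0151
finger_force: 61.2
time: 11.55
eef_pos: [0.5168, -0.2486, 0.2024]
tool_rot: [0.0, 0.001, 1.0, -0.0]
force: [-0.4, -5.6, -1.9]
grip_width: 0.015
finger_force: 60.8
```

```bash
python3 -m jog '[0,-0.001,0,0, 0,-0.001,0,0]'; python3 -m jog '[0,-0.001,0,0, 0,-0.001,0,0]';python3 -m jog '[0,-0.001,0,0, 0,-0.001,0,0]';python3 -m jog '[0,-0.002,0,0, 0,-0.005,0,0, 0,-0.009,0,0, 0,-0.015,0,0,0,-0.015,0,0,0,-0.015,0,0]'
python3 - <<'E'
from h import *
np.set_printoptions(precision=4,suppress=True)
ims={n:read_camera(n) for n in ["top","side"]}
for n in ims: cv2.imwrite(f"pics/{n}4.png",ims[n])
s=env.observe();print(s["eef_pos"],s["force"])
a=ims["top"][185:235,415:490];b=ims["side"][290:340,385:460]
cv2.imwrite("pics/c6.png",cv2.resize(np.vstack([a,b]),None,fx=6,fy=6,interpolation=cv2.INTER_CUBIC))
g0=cv2.cvtColor(cv2.imread("pics/top2.png"),cv2.COLOR_BGR2GRAY);g=cv2.cvtColor(ims["top"],cv2.COLOR_BGR2GRAY);g3=cv2.cvtColor(cv2.imread("pics/top3.png"),cv2.COLOR_BGR2GRAY)
# paddle edges, rows 203..206 sub-pixel: count dark
for v in (204,205,206,207): print(v,g0[v,446:464],g3[v,430:448],g[v,430:448])
E
```

```text
time: 11.72
eef_pos: [0.5167, -0.2492, 0.2023]
tool_rot: [0.0, 0.001, 1.0, -0.0]
force: [0.2, -4.5, -1.6]
grip_width: 0.0152
finger_force: 60.3
time: 11.88
eef_pos: [0.5166, -0.2499, 0.2023]
tool_rot: [0.0, 0.0, 1.0, 0.0]
force: [1.4, -3.5, -1.2]
grip_width: 0.015
finger_force: 60.1
time: 12.05
eef_pos: [0.5166, -0.2506, 0.2022]
tool_rot: [-0.0, 0.0, 1.0, 0.0]
force: [0.1, -2.7, -0.7]
grip_width: 0.0149
finger_force: 59.9
time: 12.55
eef_pos: [0.5164, -0.2661, 0.2021]
tool_rot: [-0.0, 0.001, 1.0, 0.0]
force: [0.4, -0.1, -1.1]
grip_width: 0.0152
finger_force: 59.6
[ 0.5165 -0.2659  0.2022] [ 0.3774 -0.5873 -1.9786]
204 [207 207 207 207 207 204 185 134  72  76  79  77 111 171 197 197 202 207] [196 196 196 197 197 198 194 174 124  72  77  79  77 167 207 207 207 204] [196 196 197 197 197 198 195 173 124  73  78  78  78 167 207 207 207 207]
205 [217 217 217 218 216 189 114  71  72  76  79  77 146 201 216 216 216 216] [217 217 217 217 217 217 192 114  71  73  77  78  77 176 217 217 215 192] [217 217 217 217 217 217 192 114  71  73  77  78  77 177 217 217 217 217]
206 [217 217 217 217 204 153  71  71  72  76  79  77 145 200 217 217 217 216] [217 217 217 217 217 216 180  70  73  75  77  79  77 177 217 214 191 135] [217 217 217 217 217 216 180  70  73  75  77  79  78 177 218 217 217 217]
207 [217 215 211 211 199 148  72  72  71  75  79  77 117 188 217 217 217 216] [217 217 215 211 212 198 148  69  72  73  76  80  77 174 212 183 112  97] [217 217 214 211 211 198 148  70  72  74  77  79  78 177 217 217 217 217]
```

View pics/c6.png

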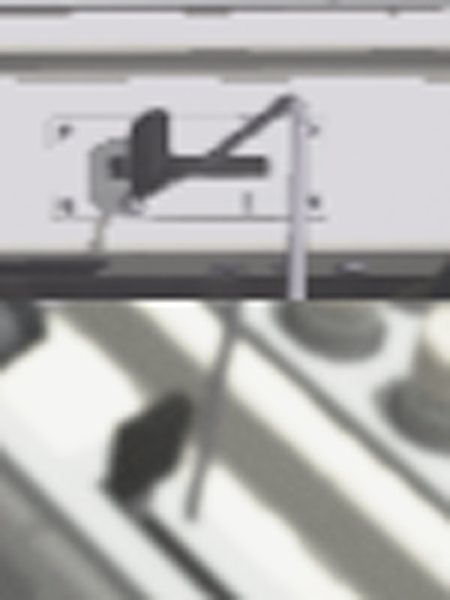

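```bash
python3 - <<'E'
from h import *
np.set_printoptions(precision=4,suppress=True)
print("right edge start/now",ray("top",458.1,205,.112),ray("top",441.8,205,.112))
r=lambda x,y,z:ray("top",415+(x+.5)/6-.5,185+(y+.5)/6-.5,z)
print("holes",r(66,131,.07),r(313,131,.07),"slot",r(108,166,.07),r(268,166,.07),"I,O",r(248,203,.07),r(128,205,.07))
im=cv2.cvtColor(cv2.imread("pics/top4.png"),cv2.COLOR_BGR2GRAY)
for v in (211,212,213): print(im[v,428:464])
E
```

```text
right edge start/now [ 0.6612 -0.2858  0.112 ] [ 0.6614 -0.2529  0.112 ]
holes [ 0.6672 -0.2291  0.07  ] [ 0.6666 -0.3156  0.07  ] slot [ 0.6545 -0.2434  0.07  ] [ 0.6542 -0.2993  0.07  ] I,O [ 0.6411 -0.2918  0.07  ] [ 0.6406 -0.2499  0.07  ]
[217 194 148 147 137 108  82  90  87  70  70  71  77  80  77  76  81  84
  85  85  91  95  95  92  86  84  84  83  84  84  83 150 202 217 217 192]
[217 194 147 147 131  92  71  83  84  70  69  71  77  79  76  76  80  83
  85  84  89  93  90  86  84  84  84  84  84  83  84 126 191 215 215 191]
[217 194 148 148 138 106  71  81  83  69  71  71  77  77  71  73  75  78
  86  90  88  86  87  87  86  87  86  88  90  89  89 133 193 216 215 190]
```

The paddle is home. It stayed in exactly the same place after I backed off, sits over the "O" mark, and is 33 mm from where it started. Next I'll lift the rod out and carry it back above the rest.

```bash
python3 -m jog '[0,-0.002,0.02,0, 0,-0.002,0.05,0, 0,-0.002,0.085,0, 0,-0.001,0.121,0, 0,0,0.121,0, 0,0,0.121,0]'
python3 -m jog '[-0.02,0.02,0,0, -0.035,0.05,0,0, -0.05,0.09,0,0, -0.0545,0.13,0,0, -0.0545,0.17,0,0, -0.0545,0.21,0,0, -0.0545,0.25,0,0, -0.0545,0.29,0,0, -0.0545,0.33,0,0, -0.0545,0.37,0,0, -0.05,0.41,0,-1, -0.04,0.445,0,-2, -0.03,0.475,0,-3, -0.0245,0.4985,0,-3, -0.0245,0.4985,0,-3, -0.0245,0.4985,0,-3, -0.0245,0.4985,0,-3, -0.0245,0.4985,0,-3]'
python3 - <<'E'
from h import *
np.set_printoptions(precision=4,suppress=True)
ims={n:read_camera(n) for n in ["top","wrist","side"]}
for n in ims: cv2.imwrite(f"pics/{n}5.png",ims[n])
s=env.observe();p=np.array(s["eef_pos"]);print(s["time"],p,s["tool_rot"],s["force"])
d=np.array([np.cos(-.05),np.sin(-.05),0]);l=np.array([.05,1,0])
for z in (0,-.113): print("top",proj("top",p+.135*d-.0*l*0-.007*l+[0,0,z]),"side",proj("side",p+.135*d-.007*l+[0,0,z]))
a=ims["top"][170:340,150:270];w=ims["wrist"][60:480,200:470];b=ims["side"][130:300,150:290]
cv2.imwrite("pics/c7.png",np.hstack([cv2.resize(x,(int(x.shape[1]*400/x.shape[0]),400),interpolation=cv2.INTER_CUBIC) for x in (a,w)]+[cv2.resize(b,(250,400))]))
E
```

```text
time: 13.15
eef_pos: [0.5173, -0.266, 0.3258]
tool_rot: [0.002, 0.0, 1.0, -0.001]
force: [-0.4, 0.5, -2.9]
grip_width: 0.0154
finger_force: 59.7
time: 14.65
eef_pos: [0.4915, 0.2314, 0.3226]
tool_rot: [-0.001, 0.027, 1.0, -0.001]
force: [-0.1, -0.3, -2.5]
grip_width: 0.0148
finger_force: 59.7
14.8 [0.4919 0.2315 0.3234] [0.     0.0273 0.9996 0.    ] [ 0.0527  0.1861 -2.2121]
top [179.6643 201.566 ] side [261.1161  98.1858]
top [197.4739 214.472 ] side [265.1914 148.264 ]
```

View pics/c7.png

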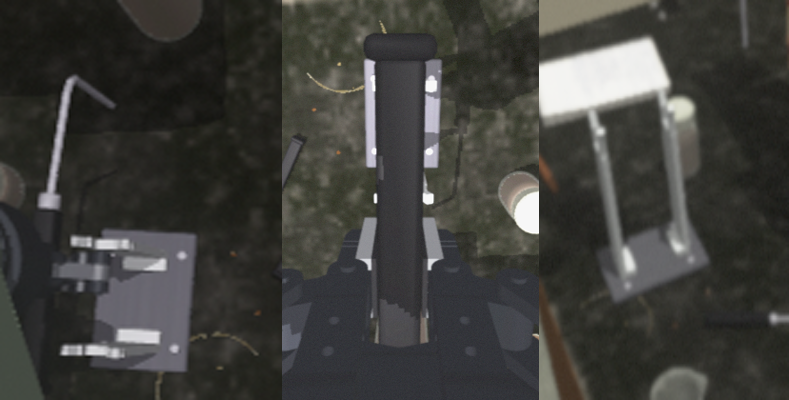

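The tip is at top (198,215), as predicted, so the rod has not slipped in the grip, and the handle lies straight over the rest. I'll lower it now.

```bash
python3 -m jog '[0,0,-0.03,0, 0,0,-0.065,0, 0,0,-0.095,0, 0,0,-0.11,0, 0,0,-0.11,0, 0,0,-0.11,0, 0,0,-0.11,0]'; python3 -m jog '[0,0,-0.01,0, 0,0,-0.02,0, 0,0,-0.03,0, 0,0,-0.04,0, 0,0,-0.047,0, 0,0,-0.05,0, 0,0,-0.05,0]'
```

```text
time: 15.38
eef_pos: [0.4931, 0.2326, 0.215]
tool_rot: [0.001, 0.027, 1.0, 0.001]
force: [-0.2, -0.1, -1.5]
grip_width: 0.0147
finger_force: 59.6
time: 15.97
eef_pos: [0.4917, 0.2328, 0.1622]
tool_rot: [-0.001, 0.027, 1.0, 0.0]
force: [0.4, 2.5, -3.8]
grip_width: 0.0151
finger_force: 59.6
```

```bash
python3 -m jog '[0,0,-0.0015,0, 0,0,-0.003,0, 0,0,-0.003,0, 0,0,-0.003,0]'
```

```text
time: 16.3
eef_pos: [0.4923, 0.2328, 0.1606]
tool_rot: [0.0, 0.027, 1.0, 0.0]
force: [0.0, 3.5, -2.2]
grip_width: 0.0151
finger_force: 59.7
```

```bash
python3 -m jog '[0,0,-0.001,0, 0,0,-0.002,0, 0,0,-0.002,0]'
```

```text
time: 16.55
eef_pos: [0.4924, 0.2328, 0.1592]
tool_rot: [0.001, 0.027, 1.0, 0.0]
force: [-1.1, 3.0, 3.2]
grip_width: 0.015
finger_force: 60.4
```

Seated at the same height as when I grasped it. I'll open the gripper, wait, then rise.

```bash
python3 -m jog '[0,0,0,0, 0,0,0,0, 0,0,0,0, 0,0,0,0, 0,0,0,0, 0,0,0,0, 0,0,0,0, 0,0,0,0, 0,0,0,0, 0,0,0,0, 0,0,0,0, 0,0,0,0]' 0; python3 -m jog '[0,0,0.01,0, 0,0,0.03,0, 0,0,0.06,0, 0,0,0.1,0, 0,0,0.13,0, 0,0,0.13,0, 0,0,0.13,0,0,0,0.13,0]'
python3 - <<'E'
from h import *
np.set_printoptions(precision=4,suppress=True)
g=read_camera("wrist");cv2.imwrite("pics/w6.png",g); o=cv2.imread("pics/w1.png")
k=lambda i:cv2.cvtColor(i,cv2.COLOR_BGR2GRAY)[100:400,280:380]
print(env.observe()["eef_pos"],"diff",cv2.absdiff(k(g),k(o)).mean())
r=cv2.phaseCorrelate(np.float32(k(o)),np.float32(k(g)));print(r)
cv2.imwrite("pics/c8.png",np.hstack([o[80:430,240:400],g[80:430,240:400]]))
E
```

```text
time: 17.55
eef_pos: [0.4921, 0.2325, 0.1583]
tool_rot: [-0.0, 0.027, 1.0, 0.0]
force: [-0.5, 0.9, -0.0]
grip_width: 0.0851
finger_force: 0.0
time: 18.22
eef_pos: [0.4916, 0.2323, 0.2882]
tool_rot: [-0.0, 0.027, 1.0, -0.0]
force: [-0.5, 0.1, 0.3]
grip_width: 0.0855
finger_force: 0.0
[0.4914 0.2322 0.2873] diff 8.2501
((1.2951130170807517, -0.6142528382752062), 0.702083182779948)
```

View pics/c8.png

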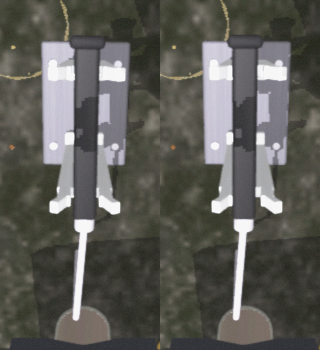

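The before and after crops match: the rod lies in both notches with its bend hanging down. Handing in.

```bash
python3 -c "
from bench import env
print(env.hand_in())"
```

```text
the job is handed in; nothing more can be done
None
```

The heater switch is fully home to off and the rod is back in its rest, bend hanging down; I handed in at about 18 s, with the highest force I read while pushing about 9 N.

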